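# Turn the model turntable to the track with the green lamp

## Robot

A 6-joint arm with a two-finger parallel gripper is mounted at the origin on the work surface. World frame = base frame: x ahead of the robot, y to its left, z up, the work surface at z = 0. Lengths are in mm, angles in rad, forces in N, time in s.
With the tool pointing down it reaches from about 300 to 1000 mm from the base axis. Payload 5.1 kg.
Tool frame: the origin (TCP) lies between the finger pads; the fingertips stand 11 mm ahead of it and the grasp point (between the pads) lies 8 mm behind it; z points along the fingers, y is the line along which they close (so a half turn about z gives the same grasp; the last joint's range is limited). The gripper opens to 95 mm and grips with 3 to 60 N. Pads are 20 mm wide; open, the fingers measure 119 mm over their backs; the gripper's body (75 mm by 180 mm) begins 59 mm behind the grasp point.
Start: joints at [1.053, 0.124, 1.65, -0, 1.367, -0.083], TCP at [273.817, 589.499, 225.656] pointing down, gripper open.
Joint ranges: [-2.61, 2.61], [-1.02, 2.33], [0.03, 2.71], [-1.35, 4.49], [0.32, 2.68], [-2.91, 2.91]. Speed limits (rad/s): [2.57, 2.57, 3.14, 3.14, 3.14, 3.14].

## Interface

Orientations are given as [roll, pitch, yaw] about the fixed x, y, z axes, in that order (R = Rz(yaw) Ry(pitch) Rx(roll)).
In Python, from workcell import env gives the robot as it stands.
- The arm moves only by the tool servo_tool, never from a script. Its argument "series" is a list that holds one entry, the list of rows, each a list of 7 numbers: the shift along the world's x, y, z in units of 300 mm (1.0 is 300 mm), then the turn, a rotation vector about the world's x, y, z in units of 60 degrees (1.0 is 60 degrees), then the opening, from -1 (shut) to 1 (fully open). In form: [[[dx, dy, dz, wx, wy, wz, jaw], ...]]. A call has 1 to 12 rows; each row is the pose to reach, as a shift and turn from the pose commanded when the call began; what a row does not reach only later rows make up. A row lasts 1/12 s, in which the tool goes at most 41.7 mm and 7.16 degrees, less where a joint would pass 70% of its speed; a pose out of reach is approached as far as the arm can. A call with a number of a shift or a turn outside -1 to 1 is refused whole. A call with a gripper value outside its range is refused whole. The fingers move at their own pace and stop on an object; "force" is the grip in N (left out, the last holds). Time passes only in rows, so rows that repeat a pose let the fingers close. It gives the time, the measured TCP pose, the force, the opening and the grip force at its end, in the units of the state.
- env.observe(): the state, without advancing time (a new reading comes with each control period).
- env.snapshot(name): name is "scene" or "side" or "wrist"; returns (picture, depth): 384x512x3 uint8, red, green, blue; 384x512 float32, mm along the optical axis (not along the pixel's ray), 0 where there is no reading.
- env.calibration(name): a dict with "vfov" (degrees; the focal length in pixels is half the picture's height over the tangent of half this angle, whatever the lens; pixels are square), "cx", "cy" (the principal point, pixels), "extrinsics" (4x4, takes a point from camera to world coordinates); the wrist camera has in their place "T_tool_cam" (4x4, takes a point from camera to tool coordinates, whose origin is the TCP and whose axes are the flange's). Camera axes: x right, y up, looking along -z (the intrinsics and any distortion apply to the point x, -y, -z); pixel columns grow to the right and rows downward; lengths in mm; the calibration is good to about 2 mm. A picture is of the moment at which its call begins: read the wrist's pose just before it. calibration takes no time and is no camera call.
- env.finish_job(): hands the job in; it is judged then, once.
Trained networks look in the newest picture that a camera, given by its name, has taken for a name from the list of things; names that differ only in an ending like _2 or _b are one class to them, and where a whole thing is asked for, a point or a joint stands for the part that bears it (a point fixed in the world has none). Each returns a list of dicts, best first, with "p" (0 to 1); they miss things now and then, are a little off and sometimes report something else, mostly with a low value. They report only what shows in the picture. A call takes as long as a camera call.
- env.boxes_of(target, camera): "rect" ([centre column, centre row, width, height] in pixels, round what is visible of it).
- env.spot_point(target, camera): "location" ([row, column] in pixels: a listed point, or the origin of a listed thing).
The state is a dict: "time_s": time; "joint_positions": joint angles; "qd": joint speeds; "joint_torque": joint torques, N m; "position": TCP position; "eef_rot": TCP orientation; "contact_force": force on the tool from outside, world axes, zero at the start; "wrist_torque": the same for the moment, N m; "finger_gap": finger opening in mm; "grasp_force": force on a finger pad.
Only numpy, scipy, OpenCV 4.12 (cv2) and the standard library are available. Lean on these libraries where they do the work, as an engineer would, in place of code of your own. Each camera call takes 0.05 s, during which the arm holds its last target. There are 200 camera calls.

## Task

On the model-railway turntable, push the side of the blue bridge round with a fingertip until its open end (the one without the red beam) meets the track that has the green lamp, with the rails running straight on from bridge to track so that the vehicle there could roll onto it. Push gently, do not grip the bridge, and leave the vehicles and everything else on the bench where they are.

Things in the scene. Friction and masses are not known exactly. Their poses are not given: they have to be found in the camera images.
- board: Fixed plywood model-railway board, 420 x 500 x 12 mm thick. Origin: on the pivot axis of its round turntable (236 mm across), at bench level. It reaches 280 mm from there along its +x, 140 mm along -x, 250 mm to each side. Three straight tracks run outward from the turntable at -0.8, 0 and +0.8 rad from its +x axis (z up). The turntable's floor is 14 mm above the bench and free.
- track_middle (a point): Inner end of the middle track (along the board's +x), centre line, rail height, 108 mm from the pivot axis. Each track is a raised bed 36 mm wide, rail tops 26 mm above the bench, from 108 to 219 mm from the axis, with a small buffer stop at its outer end (top 37 mm). A vehicle stands on each.
- track_right (a point): Inner end of the track at -0.8 rad, 108 mm from the pivot axis, at rail height.
- track_left (a point): Inner end of the track at +0.8 rad, 108 mm from the pivot axis, at rail height.
- bridge (a joint): Angle of the turntable bridge relative to the board, rad, positive anticlockwise seen from above. At 0 the bridge's open end points along the board's -x; so at pi or -pi it points along the board's +x. It turns from -6.2 to 6.2 with light steady friction (about 0.05 N m, under 1 N at the bridge's end), stays where it is left and has no notches. It starts between -1.1 and 1.1.
- bridge_pivot (a point): Point on the pivot axis at rail height, 26 mm above the bench; it turns with the bridge: its x points along the bridge to the open end, z up. The bridge is 200 mm long (100 each way), 54 mm wide over its two blue side girders; between them the deck is 20 mm and the rail tops 26 mm above the bench. Its -x end is closed by a red beam (top 44 mm above the bench).
- bridge_open_end (a point): Middle of the bridge's open end (the end without the red beam), at rail height, 100 mm from the pivot.
- girder_hut (a point): Blue side girder of the bridge on its +y side, 200 x 4 x 28 mm, from 16 to 44 mm above the bench, fixed to the bridge. This point: middle of its underside; x runs to the open end. Outside it, at mid-length only (within 16 mm), stands a small white hut, out to 54 mm from the bridge's centre line, roof 57 mm above the bench.
- girder_plain (a point): Blue side girder on the bridge's -y side, the same size and height, nothing beside it. This point: middle of its underside; x runs to the open end.
- lamp_green: Fixed lamp post with a green ball (22 mm), 61 mm tall, standing on the board just behind the buffer stop of one of the three tracks, exactly on that track's centre line, 232 mm from the pivot axis; which track varies. Origin: its foot, 12 mm above the bench.
- lamp_red1: Fixed lamp post like the green one, with a red ball, behind the buffer stop of another track. Origin: its foot.
- lamp_red2: Fixed lamp post like the green one, with a red ball, behind the buffer stop of another track. Origin: its foot.
- loco: Loose red model shunting locomotive with a cab, 98 x 29 mm, 43 mm high, on the track at -0.8 rad, its middle 163 mm from the pivot. Origin: under its middle at rail height.
- tank_wagon: Loose silver tank wagon, 98 x 28 mm, 46 mm high over the filler, on the middle track, its middle 161 to 164 mm from the pivot. Origin: under its middle at rail height.
- box_wagon: Loose brown box wagon, 98 x 30 mm, 41 mm high, on the track at +0.8 rad, its middle 163 mm from the pivot. Origin: under its middle at rail height.
- screwdriver: Loose red-handled screwdriver, 130 mm long, lying on the board's left side. Origin: centre of its underside.
- paint_pot: Loose small glass pot with a blue cap, 32 mm across, 30 mm high, on the board's right side near the robot. Origin: centre of its underside.
- multimeter: Loose yellow multimeter, 150 x 80 x 41 mm, on the bench left of the board. Origin: centre of its underside.
- cleaner_bottle: Loose white bottle, 60 mm across, 130 mm high, on the bench right of the board. Origin: centre of its underside.
- tape_roll: Loose roll of tape, 90 mm across, 25 mm high, on the bench right of the board. Origin: centre of its underside.

How it is judged:
By the outcome, as a careful person would: the job done as asked, in the order asked, and still so for the second after the job is handed in, with the robot touching nothing.
It also fails if it takes over 45 s, if anything falls off the work surface, if the arm or the gripper's body presses on something with over 40 N, if the wrist force passes 120 N, or if a joint passes its speed limit or range.

## Working session

There is one attempt and no reset: what is moved stays moved. The work goes in short steps, Python scripts to look and compute and a tool call to move; the robot and the scene stay as the last step left them, time stands still between calls to the robot, and variables do not carry over. Pictures are saved under pics/ and viewed, at most 10 in all, crops included, and the job is handed in when it is done.

Besides the shell and the picture viewer there is one more tool, called after ">>>" as name(argument=value, ...), one argument or row to a line, values as JSON. servo_tool: Moves the arm, as the interface text tells. Its arguments: {"type":"object","properties":{"series":{"type":"array"},"force":{"type":"number"}},"required":["series"]}

```bash
mkdir -p pics; ls; cat > h.py <<'E'
import numpy as np, cv2
from workcell import env
def snap(cam,fn=None):
    p,d=env.snapshot(cam)
    if fn: cv2.imwrite('pics/'+fn,cv2.cvtColor(p,cv2.COLOR_RGB2BGR))
    return p,d
def ray(cam,r,c):
    k=env.calibration(cam); f=192/np.tan(np.radians(k['vfov'])/2)
    T=np.array(k['extrinsics'])
    v=np.array([(c-k['cx'])/f,-(r-k['cy'])/f,-1.])
    return T[:3,3],T[:3,:3]@v
def at_z(cam,r,c,z):
    o,v=ray(cam,r,c); return o+v*(z-o[2])/v[2]
def at_d(cam,r,c,d):
    o,v=ray(cam,r,c); return o+v*d
E
python3 - <<'E'
from h import *
s=env.observe(); print(s)
for cam in('scene','side'):
    k=env.calibration(cam); print({a:(np.round(b,3).tolist() if a=='extrinsics' else b) for a,b in k.items()})
    p,d=snap(cam,cam+'1.png')
    for n,z in(('board',0),('bridge_pivot',26),('bridge_open_end',26),('track_middle',26),('track_left',26),('track_right',26),('lamp_green',12),('lamp_red1',12),('girder_hut',16),('girder_plain',16),('loco',26),('tank_wagon',26),('box_wagon',26)):
        for q in env.spot_point(n,cam)[:2]:
            r,c=q['location']; print(cam,n,round(q['p'],2),np.round([r,c],1),np.round(at_z(cam,r,c,z),1))
E
```

```text
pics
{'time_s': 0.0, 'joint_positions': array([ 1.05337267e+00,  1.24485349e-01,  1.65166287e+00, -1.29329478e-05,
        1.36747539e+00, -8.26145375e-02]), 'qd': array([ 0.00067929, -0.00129168,  0.00174977,  0.00023098,  0.00048752,
       -0.00068318]), 'joint_torque': array([-1.78381210e-04, -4.17610753e+01, -3.59929276e+01,  7.74191343e-02,
        4.91447013e-02, -1.68493893e-04]), 'position': array([273.53905449, 588.96707235, 224.40638287]), 'eef_rot': array([-3.13956758e+00, -1.54977214e-04,  2.70678601e+00]), 'contact_force': array([-0.11448189, -0.1105793 , -0.78362339]), 'wrist_torque': array([0.00860052, 0.07577046, 0.05045548]), 'grasp_force': 0.0, 'finger_gap': 95.26904558408313}
{'vfov': 48.67730358356215, 'cx': 254.66608843487535, 'cy': 191.4775973096028, 'extrinsics': [[-0.631, -0.648, 0.426, 1224.658], [0.776, -0.517, 0.361, 563.055], [-0.014, 0.559, 0.829, 1346.318], [0.0, 0.0, 0.0, 1.0]]}
scene board 0.93 [209.9 278.8] [540.9  98.4   0. ]
scene board 0.44 [265.6 276.3] [723.8 227.    0. ]
scene bridge_pivot 0.61 [205.8 279.2] [539.2  97.9  26. ]
scene bridge_ope
[... 1276 characters left out ...]
 track_middle 0.94 [179.1 263.2] [642.9  62.4  26. ]
side track_left 0.74 [168.2 238.3] [622.  179.8  26. ]
side track_right 0.9 [193.  263.6] [587.2  -4.4  26. ]
side lamp_green 0.57 [171.6 288.3] [760.   55.3  12. ]
side lamp_red1 0.68 [181.4 260.6] [639.9  73.4  12. ]
side lamp_red1 0.42 [157.2 252.9] [728.9 224.1  12. ]
side girder_hut 0.69 [194.5 233.5] [512.7  68.5  16. ]
side girder_plain 0.93 [182.7 232.6] [555.4 128.9  16. ]
side girder_plain 0.7 [191.1 237.3] [535.3  76.   16. ]
side loco 0.73 [194.6 277. ] [615.1 -41.8  26. ]
side loco 0.64 [188.1 228.4] [514.8  99.4  26. ]
side tank_wagon 0.51 [174.8 272.6] [687.1  61.3  26. ]
side box_wagon 0.67 [163.1 248.6] [673.7 182.6  26. ]
```

```bash
python3 - <<'E'
import cv2
for n,(r0,c0) in(('scene',(110,150)),('side',(90,140))):
    p=cv2.imread(f'pics/{n}1.png')
    cv2.imwrite(f'pics/{n}1c.png',cv2.resize(p[r0:r0+180,c0:c0+240],None,fx=3.3,fy=3.3,interpolation=cv2.INTER_CUBIC))
E
```

```text
(no output)
```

View pics/scene1c.png

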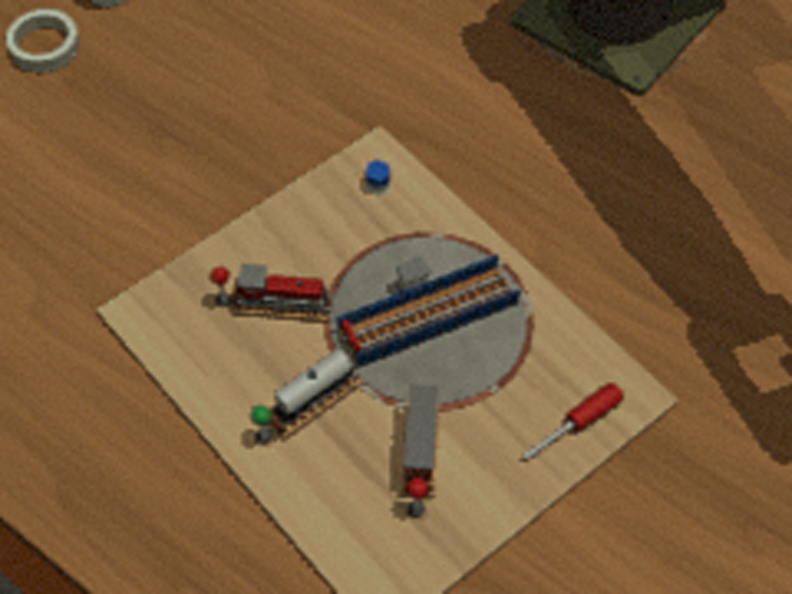

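View pics/side1c.png

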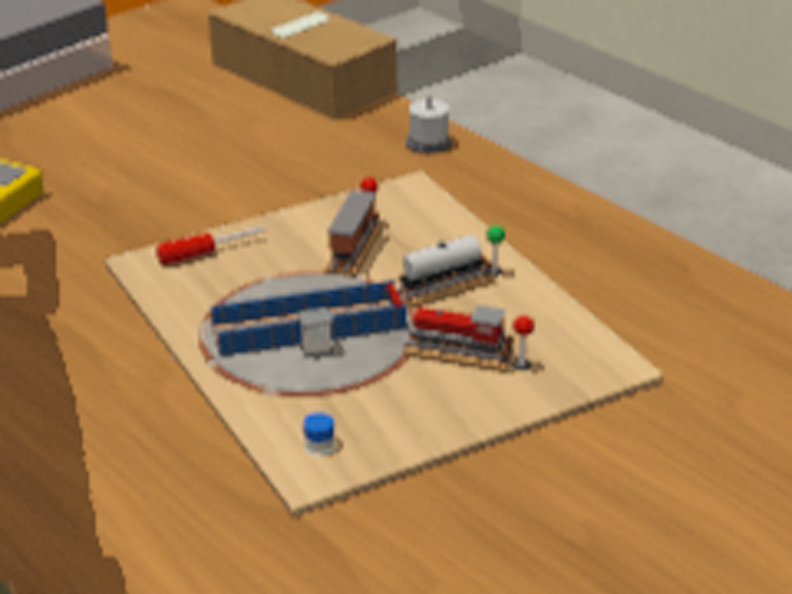

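The scene view shows the green lamp at crop (262,413), behind the silver tank wagon, so the target is the middle track. The bridge's red beam is at (350,337), near that track, and its open end is at (508,285), facing the robot. It therefore needs about half a turn. The side view agrees. The hut is on the paint-pot side.

>>> servo_tool(
  series=[
    [[0.8, -1, 0.4, 0, 0, 0, -1], [0.8, -1, 0.4, 0, 0, 0, -1], [0.8, -1, 0.4, 0, 0, 0, -1], [0.8, -1, 0.4, 0, 0, 0, -1], [0.8, -1, 0.4, 0, 0, 0, -1], [0.8, -1, 0.4, 0, 0, 0, -1], [0.8, -1, 0.4, 0, 0, 0, -1], [0.8, -1, 0.4, 0, 0, 0, -1], [0.8, -1, 0.4, 0, 0, 0, -1], [0.8, -1, 0.4, 0, 0, 0, -1], [0.8, -1, 0.4, 0, 0, 0, -1], [0.8, -1, 0.4, 0, 0, 0, -1]],
  ],
  force=10,
)

```text
time_s: 2.4
position: [514.7, 288.5, 346.3]
eef_rot: [3.14, 0.0, 2.704]
contact_force: [-0.2, 1.1, -0.2]
finger_gap: 20.6
grasp_force: 0.0
```

```bash
cat >> h.py <<'E'
from scipy.spatial.transform import Rotation as R
_ray=ray
def ray(cam,r,c):
    if cam!='wrist': return _ray(cam,r,c)
    k=env.calibration(cam); s=env.observe(); T=np.eye(4)
    T[:3,:3]=R.from_euler('xyz',s['eef_rot']).as_matrix(); T[:3,3]=s['position']
    T=T@np.array(k['T_tool_cam']); f=192/np.tan(np.radians(k['vfov'])/2)
    v=np.array([(c-k['cx'])/f,-(r-k['cy'])/f,-1.])
    return T[:3,3],T[:3,:3]@v
E
python3 - <<'E'
from h import *
k=env.calibration('wrist'); print(k); s=env.observe(); print(s['position'],s['eef_rot'],s['joint_positions'],s['time_s'],s['finger_gap'])
p,d=snap('wrist','w1.png'); cam='wrist'
for n,z in(('board',0),('bridge_pivot',26),('bridge_open_end',26),('track_middle',26),('track_left',26),('track_right',26),('lamp_green',12),('girder_hut',16),('girder_plain',16),('tank_wagon',26)):
        for q in env.spot_point(n,cam)[:2]:
            r,c=q['location']; print(n,round(q['p'],2),np.round([r,c],1),np.round(at_z(cam,r,c,z),1))
E
```

```text
{'vfov': 59.2022875439249, 'cx': 255.4583152970812, 'cy': 190.0840282926368, 'T_tool_cam': array([[-6.89612894e-05,  9.70174881e-01,  2.42406056e-01,
         6.73915658e+01],
       [ 9.99999911e-01,  1.67938833e-04, -3.87650189e-04,
         1.37668580e-01],
       [-4.16797866e-04,  2.42406008e-01, -9.70174806e-01,
        -1.59541942e+02],
       [ 0.00000000e+00,  0.00000000e+00,  0.00000000e+00,
         1.00000000e+00]])}
[514.70388753 288.54739373 346.33168699] [3.14042614e+00 3.81272476e-04 2.70396190e+00] [ 4.19761693e-01 -5.62565422e-02  1.63518905e+00  4.75107619e-04
  1.56152859e+00 -7.13408233e-01] 2.4 20.565394444106637
board 0.83 [214.7 150.6] [533.1  99.7   0. ]
board 0.34 [198.1  18.3] [423.3 -72.9   0. ]
bridge_pivot 0.61 [219.4 143.3] [530.6  97.9  26. ]
bridge_open_end 0.64 [152.3 142.3] [442.3 146.1  26. ]
track_middle 0.51 [214.6 151.3] [529.1 112.6  26. ]
girder_hut 0.84 [218.4 127.6] [521.5  72.   16. ]
girder_plain 0.76 [218.8 160.1] [543.  116.4  16. ]
```

View pics/w1.png

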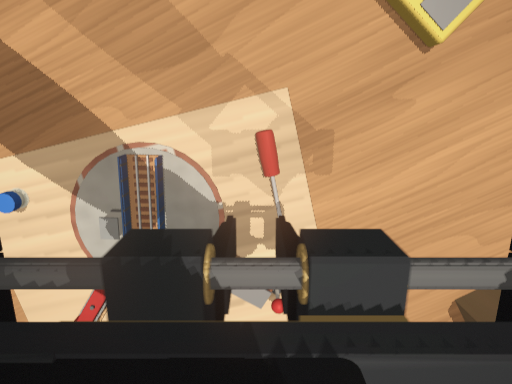

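The wrist view shows the turntable centre near (147,205), with the gripper hiding the tracks. I'll turn the tool so that the bridge and middle track both show above the fingers.

>>> servo_tool(
  series=[
    [[0.22, -0.79, 0, 0, 0, -1, -1], [0.22, -0.79, 0, 0, 0, -1, -1], [0.22, -0.79, 0, 0, 0, -1, -1], [0.22, -0.79, 0, 0, 0, -1, -1], [0.22, -0.79, 0, 0, 0, -1, -1], [0.22, -0.79, 0, 0, 0, -1, -1], [0.22, -0.79, 0, 0, 0, -1, -1], [0.22, -0.79, 0, 0, 0, -1, -1], [0.22, -0.79, 0, 0, 0, -1, -1], [0.22, -0.79, 0, 0, 0, -1, -1], [0.22, -0.79, 0, 0, 0, -1, -1]],
  ],
)

```text
time_s: 3.87
position: [579.8, 52.5, 345.7]
eef_rot: [-3.142, -0.0, 1.661]
contact_force: [-0.1, 0.1, 0.6]
finger_gap: 0.5
grasp_force: 0.0
```

```bash
python3 - <<'E'
from h import *
s=env.observe(); print(s['position'],s['eef_rot'],s['time_s'],s['finger_gap'])
p,d=snap('wrist','w2.png'); cam='wrist'; np.savez('w2.npz',p=p,d=d)
for n,z in(('bridge_pivot',26),('bridge_open_end',26),('track_middle',26),('track_left',26),('track_right',26),('lamp_green',12),('girder_hut',16),('girder_plain',16)):
        for q in env.spot_point(n,cam)[:2]:
            r,c=q['location']; print(n,round(q['p'],2),np.round([r,c],1),np.round(at_z(cam,r,c,z),1))
E
```

```text
[579.79441475  52.50815404 345.66329767] [-3.14155211e+00 -2.63681186e-05  1.66102395e+00] 3.8667 0.5208649482374346
bridge_pivot 0.91 [120.  228.1] [538.2  97.8  26. ]
bridge_open_end 0.82 [ 80.2 164.3] [448.6 142.7  26. ]
track_middle 0.7 [139.9 299.6] [640.5  79.4  26. ]
track_middle 0.41 [118.8 227.8] [537.6  99.4  26. ]
track_left 0.72 [ 82.2 292.9] [622.1 155.7  26. ]
track_right 0.93 [188.3 261.9] [594.1   4.7  26. ]
track_right 0.26 [154.3 335.3] [693.6  63.7  26. ]
lamp_green 0.55 [167.2 380.8] [766.9  49.   12. ]
girder_hut 0.86 [133.5 218.4] [525.   77.1  16. ]
girder_plain 0.65 [104.3 235. ] [545.6 119.6  16. ]
```

View pics/w2.png

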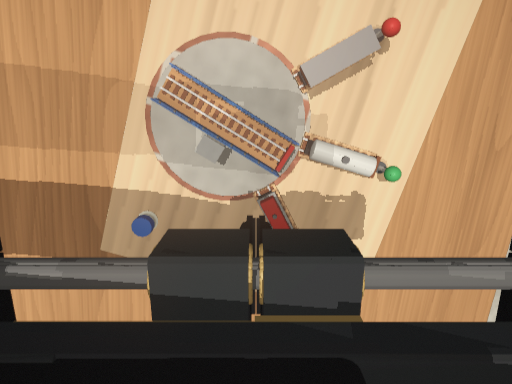

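The overhead wrist view is clear. The turntable circle spans columns 146–310 and rows 32–199. The bridge's open end is at (164,80) and the red beam at (287,157). The tank wagon's track runs from (305,147) to the green lamp at (393,174).

```bash
python3 - <<'E'
from h import *
from scipy.optimize import least_squares
z=np.load('w2.npz');p=z['p'].astype(int)
P=lambda r,c,h:at_z('wrist',r,c,h)[:2]
# rim: reddish ring
m=((p[...,0]-p[...,1]>28)&(p[...,0]<175)).astype(np.uint8); m[225:]=0; m[:,:130]=0
yy,xx=np.nonzero(m); rr=np.hypot(xx-228,yy-115.5); s=(rr>76)&(rr<92); yy,xx=yy[s],xx[s]
pts=np.array([P(a,b,13) for a,b in zip(yy,xx)])
f=least_squares(lambda q:np.hypot(pts[:,0]-q[0],pts[:,1]-q[1])-q[2],[537,98,118],loss='soft_l1').x
print('circle',f,len(pts))
obs=[((0,0),(538.2,97.8)),((108,0),(640.5,79.4)),((108*np.cos(.8),108*np.sin(.8)),(622.1,155.7)),((108*np.cos(.8),-108*np.sin(.8)),(594.1,4.7)),((232,0),(766.9,49))]
M=np.array([o[0] for o in obs]);W=np.array([o[1] for o in obs])
def res(q):
    c,s=np.cos(q[2]),np.sin(q[2]); return (M@np.array([[c,s],[-s,c]])+q[:2]-W).ravel()
q=least_squares(res,[537,98,-.2]).x; print('board',q,res(q).reshape(-1,2).round(1))
print('lamp ball',P(174,393,62),'tank filler', P(160,346,72))
b=((p[...,2]-p[...,0]>25)).astype(np.uint8); b[200:]=0;b[:,:145]=0;b[:,312:]=0
n,l,st,ce=cv2.connectedComponentsWithStats(b)
for i in range(1,n):
    if st[i,4]>60:
        ys,xs=np.nonzero(l==i); w=np.array([P(a,c,44) for a,c in zip(ys,xs)],np.float32)
        v=cv2.fitLine(w,cv2.DIST_HUBER,0,.01,.01).ravel(); print(st[i],v,np.arctan2(v[1],v[0]))
E
```

```text
circle [537.57024109  95.7338692  115.14973168] 990
board [ 5.36191962e+02  9.66816389e+01 -1.98675355e-01] [[-2.  -1.1]
 [ 1.6 -4. ]
 [ 3.1  2.1]
 [ 0.6  1.2]
 [-3.3  1.9]]
lamp ball [765.30441917  48.43742612] tank filler [696.99659637  62.848825  ]
[169  63 130  82 401] [ 8.94386828e-01 -4.47294265e-01  5.44906799e+02  1.20250946e+02] -0.46373785Traceback (most recent call last):
  File "<stdin>", line 21, in <module>
  File "<stdin>", line 4, in <lambda>
  File "h.py", line 13, in at_z
    o,v=ray(cam,r,c); return o+v*(z-o[2])/v[2]
        ~~~^^^^^^^^^
  File "h.py", line 20, in ray
    k=env.calibration(cam); s=env.observe(); T=np.eye(4)
                              ~~~~~~~~~~~^^
ValueError: time passes only in moves, steps and waits
```

>>> servo_tool(
  series=[
    [[-0.44, 0.09, -0.5, 0, 0, 0.97, -1], [-0.44, 0.09, -0.5, 0, 0, 0.97, -1], [-0.44, 0.09, -0.5, 0, 0, 0.97, -1], [-0.44, 0.09, -0.5, 0, 0, 0.97, -1], [-0.44, 0.09, -0.5, 0, 0, 0.97, -1], [-0.44, 0.09, -0.5, 0, 0, 0.97, -1], [-0.44, 0.09, -0.5, 0, 0, 0.97, -1], [-0.44, 0.09, -0.5, 0, 0, 0.97, -1], [-0.44, 0.09, -0.5, 0, 0, 0.97, -1], [-0.44, 0.09, -0.7, 0, 0, 0.97, -1], [-0.44, 0.09, -0.8, 0, 0, 0.97, -1], [-0.44, 0.09, -0.8, 0, 0, 0.97, -1]],
  ],
)

```text
time_s: 5.32
position: [443.2, 79.2, 99.3]
eef_rot: [-3.136, -0.01, 2.673]
contact_force: [-0.5, -0.3, -1.7]
finger_gap: 0.6
grasp_force: 0.0
```

```bash
python3 - <<'E'
from h import *
s=env.observe(); print(s['position'],s['eef_rot'],s['time_s'])
x=s['position'];yaw=s['eef_rot'][2]
piv=np.array([537,96.5])
def pose(th,off): return piv+72*np.array([np.cos(th),np.sin(th)])+off*np.array([-np.sin(th),np.cos(th)])
t=pose(2.678,53); print('start',(t-x[:2])/300,(36-x[2])/300,np.degrees(2.678-yaw)/60)
snap('scene','scene2.png'); p=cv2.imread('pics/scene2.png'); cv2.imwrite('pics/scene2c.png',cv2.resize(p[110:290,150:390],None,fx=3.3,fy=3.3,interpolation=cv2.INTER_CUBIC))
E
```

```text
[443.2303631   79.20924488  99.2846936 ] [-3.13597816 -0.00964207  2.67297706] 5.3167
start [0.01889798 0.0069355 ] -0.21094897866532322 0.004796552078415018
```

View pics/scene2c.png

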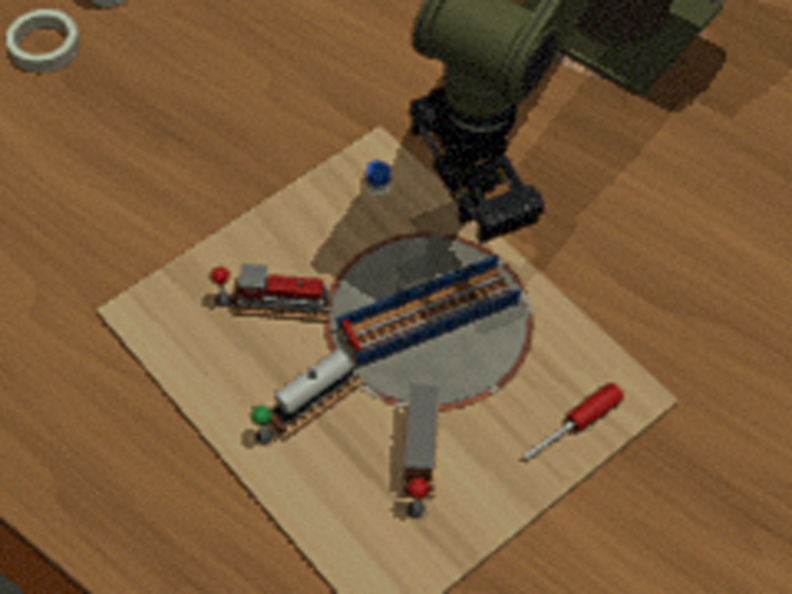

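The gripper is above the near right quadrant of the turntable, beside the hut-side girder near the open end. The bridge hasn't moved and the way down is clear, so I'm lowering it.

>>> servo_tool(
  series=[
    [[0.01, 0, -0.07, 0, 0, 0, -1], [0.01, 0, -0.14, 0, 0, 0, -1], [0.01, 0, -0.21, 0, 0, 0, -1], [0.01, 0, -0.21, 0, 0, 0, -1], [0.01, 0, -0.21, 0, 0, 0, -1]],
  ],
)

```text
time_s: 5.78
position: [451.4, 79.5, 43.8]
eef_rot: [-3.142, -0.0, 2.675]
contact_force: [0.1, 0.1, -0.1]
finger_gap: 0.2
grasp_force: 0.0
```

```bash
cat > plan.py <<'E'
import sys
from h import *
# arc from angle a to b (bridge direction), offset of tool centre from bridge axis, n rows
def pose(th,off,rad=72): return np.array([537,96.5])+rad*np.array([np.cos(th),np.sin(th)])+off*np.array([-np.sin(th),np.cos(th)])
a,b,off,n=map(float,sys.argv[1:5])
s=env.observe(); print(s['position'].round(1),s['eef_rot'].round(3),s['contact_force'].round(1),round(s['time_s'],2))
for th in np.linspace(a,b,int(n)+1)[1:]:
    print(np.round(np.r_[(pose(th,off)-s['position'][:2])/300,np.degrees((th-s['eef_rot'][2]+np.pi)%(2*np.pi)-np.pi)/60],3).tolist())
E
python3 plan.py 2.678 1.78 39 10
```

```text
[451.4  79.5  43.8] [-3.142 -0.     2.675] [ 0.1  0.1 -0.1] 5.78
[0.013, 0.072, -0.082]
[0.015, 0.096, -0.168]
[0.02, 0.121, -0.254]
[0.027, 0.144, -0.34]
[0.036, 0.167, -0.425]
[0.047, 0.189, -0.511]
[0.06, 0.21, -0.597]
[0.074, 0.229, -0.683]
[0.091, 0.248, -0.768]
[0.108, 0.264, -0.854]
```

>>> servo_tool(
  series=[
    [[0.005, 0.03, -0.025, 0, 0, 0, -1], [0.013, 0.072, -0.025, 0, 0, -0.08, -1], [0.015, 0.096, -0.025, 0, 0, -0.17, -1], [0.02, 0.121, -0.025, 0, 0, -0.255, -1], [0.027, 0.144, -0.025, 0, 0, -0.34, -1], [0.036, 0.167, -0.025, 0, 0, -0.425, -1], [0.047, 0.189, -0.025, 0, 0, -0.51, -1], [0.06, 0.21, -0.025, 0, 0, -0.6, -1], [0.074, 0.229, -0.025, 0, 0, -0.68, -1], [0.091, 0.248, -0.025, 0, 0, -0.77, -1], [0.108, 0.264, -0.025, 0, 0, -0.85, -1]],
  ],
)

```text
time_s: 6.7
position: [484.8, 159.9, 37.2]
eef_rot: [3.139, 0.0, 1.781]
contact_force: [0.0, 0.2, -0.2]
finger_gap: 0.6
grasp_force: 0.3
```

```bash
python3 plan.py 1.78 0.83 39 11; python3 - <<'E'
from h import *
p,d=snap('scene','scene3.png'); cv2.imwrite('pics/scene3c.png',cv2.resize(cv2.imread('pics/scene3.png')[110:290,150:390],None,fx=3.3,fy=3.3,interpolation=cv2.INTER_CUBIC))
E
```

```text
[484.8 159.9  37.2] [3.139 0.    1.781] [ 0.   0.2 -0.2] 6.7
[0.016, 0.011, -0.083]
[0.035, 0.024, -0.166]
[0.056, 0.035, -0.248]
[0.078, 0.044, -0.331]
[0.1, 0.051, -0.413]
[0.123, 0.057, -0.496]
[0.146, 0.06, -0.578]
[0.17, 0.062, -0.66]
[0.194, 0.061, -0.743]
[0.217, 0.058, -0.825]
[0.24, 0.053, -0.908]
```

View pics/scene3c.png

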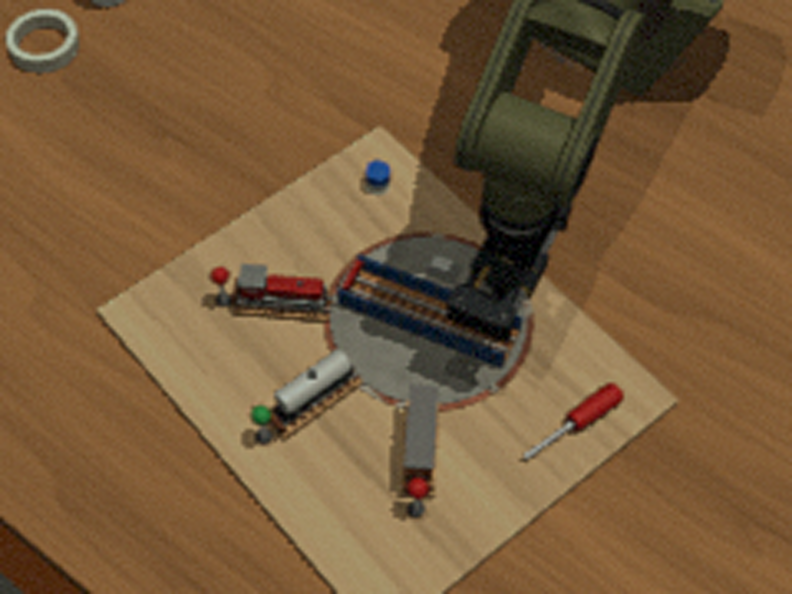

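The bridge is turning clockwise with the finger. The beam is now at (355,270), the vehicles are undisturbed and the contact force is near zero. I'll continue the arc.

>>> servo_tool(
  series=[
    [[0.016, 0.011, 0, 0, 0, -0.08, -1], [0.035, 0.024, 0, 0, 0, -0.165, -1], [0.056, 0.035, 0, 0, 0, -0.25, -1], [0.078, 0.044, 0, 0, 0, -0.33, -1], [0.1, 0.051, 0, 0, 0, -0.415, -1], [0.123, 0.057, 0, 0, 0, -0.495, -1], [0.146, 0.06, 0, 0, 0, -0.58, -1], [0.17, 0.062, 0, 0, 0, -0.66, -1], [0.194, 0.061, 0, 0, 0, -0.745, -1], [0.217, 0.058, 0, 0, 0, -0.825, -1], [0.24, 0.053, 0, 0, 0, -0.91, -1]],
  ],
)

```text
time_s: 7.67
position: [556.4, 175.5, 36.8]
eef_rot: [3.141, -0.002, 0.83]
contact_force: [-1.0, 0.4, -0.5]
finger_gap: 0.2
grasp_force: 0.4
```

```bash
python3 plan.py 0.83 -0.07 39 10
```

```text
[556.4 175.5  36.8] [ 3.141e+00 -2.000e-03  8.300e-01] [-1.   0.4 -0.5] 7.67
[0.025, -0.006, -0.086]
[0.048, -0.015, -0.172]
[0.07, -0.026, -0.258]
[0.09, -0.039, -0.344]
[0.11, -0.054, -0.43]
[0.128, -0.07, -0.516]
[0.145, -0.088, -0.601]
[0.16, -0.108, -0.687]
[0.173, -0.129, -0.773]
[0.184, -0.151, -0.859]
```

>>> servo_tool(
  series=[
    [[0.025, -0.006, 0, 0, 0, -0.085, -1], [0.048, -0.015, 0, 0, 0, -0.17, -1], [0.07, -0.026, 0, 0, 0, -0.26, -1], [0.09, -0.039, 0, 0, 0, -0.345, -1], [0.11, -0.054, 0, 0, 0, -0.43, -1], [0.128, -0.07, 0, 0, 0, -0.515, -1], [0.145, -0.088, 0, 0, 0, -0.6, -1], [0.16, -0.108, 0, 0, 0, -0.685, -1], [0.173, -0.129, 0, 0, 0, -0.775, -1], [0.184, -0.151, 0, 0, 0, -0.86, -1], [0.184, -0.151, 0, 0, 0, -0.86, -1]],
  ],
)

```text
time_s: 8.58
position: [612.1, 129.0, 36.9]
eef_rot: [-3.141, -0.003, -0.069]
contact_force: [0.8, 0.3, 0.2]
finger_gap: 0.9
grasp_force: 0.0
```

```bash
python3 plan.py -0.07 -0.07 39 1
```

```text
[612.1 129.   36.9] [-3.141e+00 -3.000e-03 -6.900e-02] [0.8 0.3 0.2] 8.58
[-0.002, 0.004, -0.001]
```

>>> servo_tool(
  series=[
    [[0, 0.02, 0, 0, 0, 0, -1], [0, 0.02, 0.13, 0, 0, 0, -1], [0, 0.02, 0.27, 0, 0, 0, -1], [-0.15, -0.24, 1, 0, 0, 1, -1], [-0.15, -0.24, 1, 0, 0, 1, -1], [-0.15, -0.24, 1, 0, 0, 1, -1], [-0.15, -0.24, 1, 0, 0, 1, -1], [-0.15, -0.24, 1, 0, 0, 1, -1], [-0.15, -0.24, 1, 0, 0, 1, -1], [-0.15, -0.24, 1, 0, 0, 1, -1], [-0.15, -0.24, 1, 0, 0, 1, -1], [-0.15, -0.24, 1, 0, 0, 1, -1]],
  ],
)

```text
time_s: 9.58
position: [565.4, 58.1, 337.2]
eef_rot: [3.139, -0.002, 0.987]
contact_force: [-1.0, -0.2, 0.0]
finger_gap: 0.3
grasp_force: 0.0
```

>>> servo_tool(
  series=[
    [[0, 0, 0, 0, 0, 0.1, -1], [0, 0, 0, 0, 0, 0.1, -1], [0, 0, 0, 0, 0, 0.1, -1]],
  ],
)

```text
time_s: 9.83
position: [565.3, 58.0, 335.7]
eef_rot: [3.141, -0.001, 1.084]
contact_force: [0.5, -0.5, -0.2]
finger_gap: 0.4
grasp_force: 0.0
```

```bash
python3 - <<'E'
from h import *
s=env.observe(); print(s['position'],s['eef_rot'],s['time_s'],s['qd'].round(3))
p,d=snap('wrist','w3.png'); np.savez('w3.npz',p=p,d=d,pos=s['position'],rot=s['eef_rot'])
cam='wrist'
for n,z in(('bridge_pivot',26),('bridge_open_end',26),('track_middle',26),('lamp_green',12)):
        for q in env.spot_point(n,cam)[:2]:
            r,c=q['location']; print(n,round(q['p'],2),np.round([r,c],1),np.round(at_z(cam,r,c,z),1))
cv2.imwrite('pics/w3c.png',cv2.resize(cv2.imread('pics/w3.png')[0:240,120:440],None,fx=2.5,fy=2.5,interpolation=cv2.INTER_CUBIC))
E
```

```text
[565.29717265  58.04521279 335.65579866] [ 3.14101896e+00 -5.14168276e-04  1.08353121e+00] 9.8333 [-0.004  0.006  0.001 -0.002 -0.001  0.009]
bridge_pivot 0.55 [141.6 226.1] [539.5  94.3  26. ]
bridge_pivot 0.53 [ 92.2 388. ] [762.3  50.4  26. ]
bridge_open_end 0.87 [109.3 289.4] [636.1  92.1  26. ]
bridge_open_end 0.34 [218.3 363.4] [662.4 -97.   26. ]
track_middle 0.78 [118.3 302.4] [646.3  73.1  26. ]
track_middle 0.19 [ 89.7 385.7] [760.7  54.6  26. ]
lamp_green 0.76 [ 92.5 383.8] [761.7  50.5  12. ]
```

View pics/w3c.png

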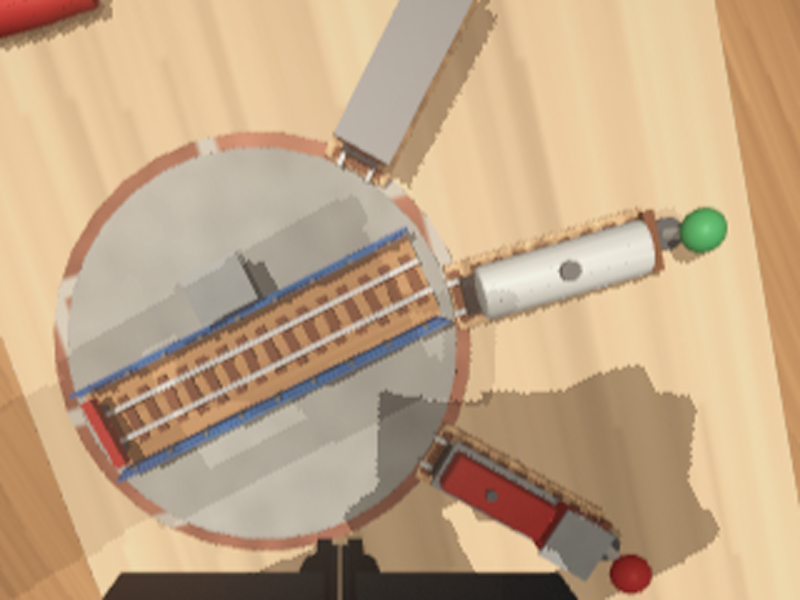

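The open end, at crop (425,275), is near the middle track's end at (458,295), and the bridge is still turned a bit anticlockwise of it. Nothing else has moved. Next I'll measure the residual angle.

```bash
cat > meas.py <<'E'
import sys
from h import *
from scipy.optimize import least_squares
def proj(pos,rot,rc,h):
    k=env.calibration('wrist'); T=np.eye(4); T[:3,:3]=R.from_euler('xyz',rot).as_matrix(); T[:3,3]=pos
    T=T@np.array(k['T_tool_cam']); f=192/np.tan(np.radians(k['vfov'])/2); rc=np.asarray(rc,float)
    v=np.c_[(rc[:,1]-k['cx'])/f,-(rc[:,0]-k['cy'])/f,-np.ones(len(rc))]@T[:3,:3].T
    return (T[:3,3]+v*((h-T[2,3])/v[:,2])[:,None])[:,:2]
z=np.load(sys.argv[1]);p=z['p'].astype(int);pos,rot=z['pos'],z['rot']
X=np.argwhere(np.ones(p.shape[:2],bool)); col=p.reshape(-1,3)
W13=proj(pos,rot,X,13); c0=np.array([537,96.5]); up=X[:,0]<225
r13=np.hypot(*(W13-c0).T)
rim=up&(col[:,0]-col[:,1]>35)&(r13>108)&(r13<128)
q=W13[rim]; f=least_squares(lambda a:np.hypot(*(q-a[:2]).T)-a[2],[537,96.5,117],loss='soft_l1').x; print('circle',f.round(2),rim.sum())
W62=proj(pos,rot,X,62)
g=up&(col[:,1]-col[:,0]>30)&(col[:,1]-col[:,2]>20)&(np.hypot(*(W62-[764,49]).T)<30); L=W62[g].mean(0); print('ball',L.round(1),g.sum())
W44=proj(pos,rot,X,44); r44=np.hypot(*(W44-c0).T)
blue=up&(col[:,2]-col[:,0]>25)&(r44<112)
th0=float(sys.argv[2]); d=W44-c0; side=-np.sin(th0)*d[:,0]+np.cos(th0)*d[:,1]
A=[]
for s in(1,-1):
    w=W44[blue&(abs(side*s-26)<8)].astype(np.float32); v=cv2.fitLine(w,cv2.DIST_HUBER,0,.01,.01).ravel(); v[:2]*=np.sign(v[:2]@[np.cos(th0),np.sin(th0)])
    n=[-v[1],v[0]]; A.append(np.arctan2(v[1],v[0])); print('girder',s,len(w),'ang',A[-1].round(4),'dist from circle centre',np.dot(v[2:]-f[:2],n).round(1))
W26=proj(pos,rot,X,26); d=W26-f[:2]; th=np.mean(A); sd=-np.sin(th)*d[:,0]+np.cos(th)*d[:,1]; al=d@[np.cos(th),np.sin(th)]
white=up&(col.min(1)>120)&(col.max(1)-col.min(1)<75)&(abs(sd)<16)&(abs(al)<85)
for s in(1,-1):
    m=white&(sd*s>0); w=W26[m].astype(np.float32); v=cv2.fitLine(w,cv2.DIST_HUBER,0,.01,.01).ravel(); v[:2]*=np.sign(v[0]*np.cos(th)+v[1]*np.sin(th)); print('rail',s,len(w),np.arctan2(v[1],v[0]).round(4),np.dot(v[2:]-f[:2],[-v[1],v[0]]).round(1))
for nm,c in(('circle',f[:2]),('prior',c0)): print('track angle from',nm,np.arctan2(*(L-c)[::-1]).round(4),'len',np.hypot(*(L-c)).round(1))
# board outer edge: board(light) vs bench at z=12
E
python3 meas.py w3.npz -0.07
```

```text
circle [536.52  95.68 114.56] 2291
ball [764.2  49. ] 253
girder 1 332 ang -0.0356 dist from circle centre 25.6
girder -1 508 ang -0.0343 dist from circle centre -24.6
rail 1 318 -0.0372 8.6
rail -1 308 -0.0344 -7.9
track angle from circle -0.2021 len 232.4
track angle from prior -0.206 len 232.1
```

>>> servo_tool(
  series=[
    [[0.17, 0.24, -0.6, 0, 0, -1, -1], [0.17, 0.24, -0.6, 0, 0, -1, -1], [0.17, 0.24, -0.6, 0, 0, -1, -1], [0.17, 0.24, -0.6, 0, 0, -1, -1], [0.17, 0.24, -0.6, 0, 0, -1, -1], [0.17, 0.24, -0.6, 0, 0, -1, -1], [0.17, 0.24, -0.6, 0, 0, -1, -1], [0.17, 0.24, -0.6, 0, 0, -1, -1], [0.17, 0.24, -0.6, 0, 0, -1, -1], [0.17, 0.24, -0.6, 0, 0, -1, -1]],
  ],
)

```text
time_s: 10.92
position: [616.4, 129.4, 154.9]
eef_rot: [3.142, 0.0, 0.035]
contact_force: [0.3, 0.6, -0.5]
finger_gap: 0.7
grasp_force: 0.0
```

>>> servo_tool(
  series=[
    [[0, 0, -0.1, 0, 0, -0.12, -1], [0, 0, -0.2, 0, 0, -0.23, -1], [0, 0, -0.2, 0, 0, -0.23, -1], [0, 0, -0.2, 0, 0, -0.23, -1]],
  ],
)

```text
time_s: 11.25
position: [614.7, 129.1, 93.1]
eef_rot: [3.14, 0.005, -0.201]
contact_force: [0.2, 0.5, 0.4]
finger_gap: 0.2
grasp_force: 0.0
```

```bash
sed -i 's/537,96.5/536.5,95.9/' plan.py; python3 plan.py -0.203 -0.203 50 1; python3 -c "
from h import *
print(env.observe()['joint_positions'])"
```

```text
[614.7 129.1  93.1] [ 3.14   0.005 -0.201] [0.2 0.5 0.4] 11.25
[0.008, 0.004, -0.002]
[1.21490472e-01 1.93378798e-01 1.80514039e+00 6.50850546e-05
 1.14793780e+00 1.89301338e+00]
```

>>> servo_tool(
  series=[
    [[-0.015, 0.045, 0, 0, 0, 0, -1], [-0.015, 0.045, 0, 0, 0, 0, -1], [-0.015, 0.045, -0.08, 0, 0, 0, -1], [-0.015, 0.045, -0.16, 0, 0, 0, -1], [-0.015, 0.045, -0.19, 0, 0, 0, -1], [-0.015, 0.045, -0.19, 0, 0, 0, -1]],
  ],
)

```text
time_s: 11.75
position: [610.5, 143.0, 36.6]
eef_rot: [3.14, 0.003, -0.203]
contact_force: [-0.6, -0.2, -0.6]
finger_gap: 0.3
grasp_force: 0.0
```

```bash
python3 plan.py -0.0355 -0.203 35.6 7
```

```text
[610.5 143.   36.6] [ 3.14e+00  3.00e-03 -2.03e-01] [-0.6 -0.2 -0.6] 11.75
[0.0, -0.053, 0.137]
[0.002, -0.059, 0.114]
[0.005, -0.065, 0.091]
[0.007, -0.071, 0.069]
[0.009, -0.077, 0.046]
[0.011, -0.083, 0.023]
[0.012, -0.089, -0.0]
```

>>> servo_tool(
  series=[
    [[0, -0.025, 0, 0, 0, 0, -1], [0, -0.045, 0, 0, 0, 0, -1], [0.002, -0.055, 0, 0, 0, 0, -1], [0.005, -0.063, 0, 0, 0, 0, -1], [0.007, -0.07, 0, 0, 0, 0, -1], [0.009, -0.076, 0, 0, 0, 0, -1], [0.011, -0.082, 0, 0, 0, 0, -1], [0.012, -0.086, 0, 0, 0, 0, -1], [0.012, -0.087, 0, 0, 0, 0, -1], [0.012, -0.087, 0, 0, 0, 0, -1], [0.012, -0.087, 0, 0, 0, 0, -1]],
  ],
)

```text
time_s: 12.67
position: [615.4, 116.7, 38.0]
eef_rot: [3.141, 0.0, -0.204]
contact_force: [-0.4, 0.2, 0.8]
finger_gap: 0.8
grasp_force: 0.1
```

>>> servo_tool(
  series=[
    [[0, 0.03, 0, 0, 0, 0, -1], [0, 0.03, 0, 0, 0, 0, -1], [0, 0.03, 0.14, 0, 0, 0, -1], [-0.15, -0.24, 1, 0, 0, 1, -1], [-0.15, -0.24, 1, 0, 0, 1, -1], [-0.15, -0.24, 1, 0, 0, 1, -1], [-0.15, -0.24, 1, 0, 0, 1, -1], [-0.15, -0.24, 1, 0, 0, 1, -1], [-0.15, -0.24, 1, 0, 0, 1, -1], [-0.15, -0.24, 1, 0, 0, 1, -1], [-0.15, -0.24, 1, 0, 0, 1, -1], [-0.15, -0.24, 1, 0, 0, 1, -1]],
  ],
)

```text
time_s: 13.67
position: [571.2, 44.5, 341.7]
eef_rot: [3.137, -0.004, 0.847]
contact_force: [-0.7, -0.8, -0.5]
finger_gap: 0.6
grasp_force: 0.0
```

>>> servo_tool(
  series=[
    [[0, 0.03, 0, 0, 0, 0.2, -1], [0, 0.03, 0, 0, 0, 0.2, -1], [0, 0.03, 0, 0, 0, 0.2, -1], [0, 0.03, 0, 0, 0, 0.2, -1]],
  ],
)

```text
time_s: 14.0
position: [570.4, 53.9, 338.0]
eef_rot: [-3.141, 0.0, 1.05]
contact_force: [0.2, -0.7, -0.4]
finger_gap: 0.5
grasp_force: 0.0
```

```bash
python3 - <<'E'
from h import *
s=env.observe(); print(s['position'],s['eef_rot'],s['time_s'],s['qd'].round(3))
p,d=snap('wrist','w4.png'); np.savez('w4.npz',p=p,d=d,pos=s['position'],rot=s['eef_rot'])
cv2.imwrite('pics/w4c.png',cv2.resize(cv2.imread('pics/w4.png')[0:240,120:440],None,fx=2.5,fy=2.5,interpolation=cv2.INTER_CUBIC))
E
python3 meas.py w4.npz -0.2
```

```text
[570.41285576  53.94308597 338.0016638 ] [-3.14140854e+00  2.67945894e-04  1.05043807e+00] 14.0 [-0.005  0.001 -0.001  0.     0.001  0.001]
circle [536.6   95.69 114.53] 2276
ball [764.2  49. ] 246
girder 1 332 ang -0.1837 dist from circle centre 25.5
girder -1 503 ang -0.1824 dist from circle centre -24.5
rail 1 327 -0.1834 8.6
rail -1 308 -0.1842 -7.9
track angle from circle -0.2022 len 232.3
track angle from prior -0.206 len 232.1
```

View pics/w4c.png

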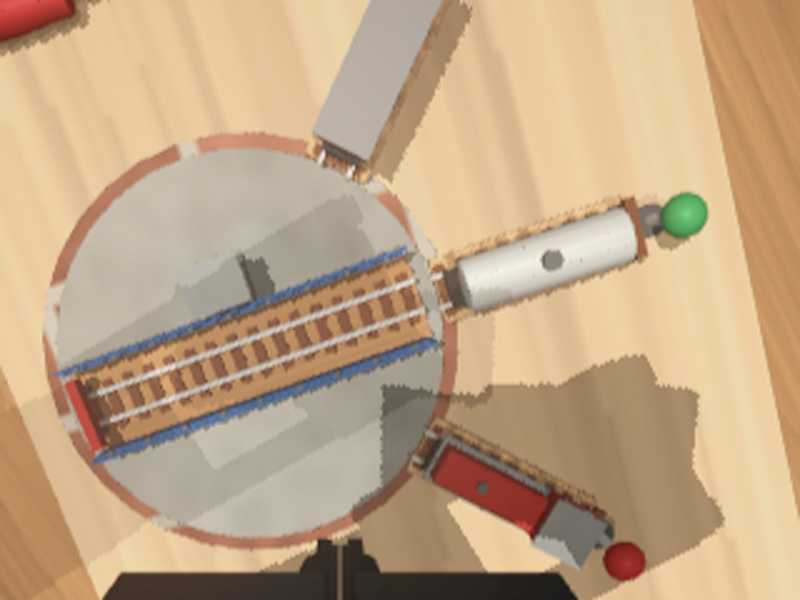

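The bridge and track are nearly in line. The open end is at (425,285) and the track end at (445,285), about 0.02 rad short. I'll cross-check the track direction against the board's edge, then nudge the bridge.

```bash
cat > edge.py <<'E'
import sys
sys.argv=['meas.py','w4.npz','-0.2']
exec(open('meas.py').read().split("X=np.argwhere")[0])
b=cv2.GaussianBlur(p.astype(np.float32),(0,0),1)[...,2]
pts=[]
for r in range(5,200):
    c0=int(120+694/2.5+r*2.5*(104/500)/2.5); seg=b[r,c0-12:c0+13]; g=np.diff(seg); i=g.argmin(); pts.append((r,c0-12+i+.5))
w=proj(pos,rot,pts,12).astype(np.float32); v=cv2.fitLine(w,cv2.DIST_HUBER,0,.01,.01).ravel(); a=np.arctan2(v[0],-v[1]); a=(a+np.pi/2)%np.pi-np.pi/2
n=np.array([np.cos(a),np.sin(a)]); print('board yaw from edge',a,'dist from pivot',(v[2:]-[536.7,96])@n,'resid',np.median(abs((w-v[2:])@n)))
E
python3 edge.py
```

```text
board yaw from edge -0.2030927 dist from pivot 278.9891791957348 resid 0.32204297
```

>>> servo_tool(
  series=[
    [[0.16, 0.25, -0.6, 0, 0, -1, -1], [0.16, 0.25, -0.6, 0, 0, -1, -1], [0.16, 0.25, -0.6, 0, 0, -1, -1], [0.16, 0.25, -0.6, 0, 0, -1, -1], [0.16, 0.25, -0.6, 0, 0, -1, -1], [0.16, 0.25, -0.6, 0, 0, -1, -1], [0.16, 0.25, -0.6, 0, 0, -1, -1], [0.16, 0.25, -0.6, 0, 0, -1, -1], [0.16, 0.25, -0.6, 0, 0, -1, -1], [0.16, 0.25, -0.6, 0, 0, -1, -1]],
  ],
)

```text
time_s: 14.88
position: [618.5, 128.7, 157.8]
eef_rot: [3.141, 0.001, 0.003]
contact_force: [0.2, 0.1, -0.2]
finger_gap: 0.4
grasp_force: 0.0
```

>>> servo_tool(
  series=[
    [[0, 0, -0.1, 0, 0, -0.12, -1], [0, 0, -0.15, 0, 0, -0.2, -1], [0, 0, -0.25, 0, 0, -0.2, -1], [0, 0, -0.35, 0, 0, -0.2, -1], [0, 0, -0.4, 0, 0, -0.2, -1], [0, 0, -0.4, 0, 0, -0.2, -1]],
  ],
)

```text
time_s: 15.38
position: [615.0, 128.2, 33.3]
eef_rot: [3.139, 0.008, -0.204]
contact_force: [-0.0, 0.7, -1.6]
finger_gap: 0.3
grasp_force: 0.0
```

```bash
python3 -c "
from h import *
s=env.observe();print(s['position'],s['eef_rot']);print((np.array([615.1,115.25])-s['position'][:2])/300)"
```

```text
[614.95878968 128.20096715  33.27781056] [ 3.13876412  0.00841069 -0.20423357]
[ 0.0004707  -0.04316989]
```

>>> servo_tool(
  series=[
    [[-0.005, -0.02, 0, 0, 0, 0, -1], [-0.01, -0.034, 0, 0, 0, 0, -1], [-0.011, -0.039, 0, 0, 0, 0, -1], [-0.011, -0.042, 0, 0, 0, 0, -1], [-0.011, -0.044, 0, 0, 0, 0, -1], [-0.011, -0.0455, 0, 0, 0, 0, -1], [-0.011, -0.0455, 0, 0, 0, 0, -1], [-0.011, -0.0455, 0, 0, 0, 0, -1], [-0.011, -0.0455, 0, 0, 0, 0, -1]],
  ],
)

```text
time_s: 16.13
position: [615.3, 115.2, 38.3]
eef_rot: [-3.141, -0.0, -0.204]
contact_force: [0.1, 0.7, 0.9]
finger_gap: 0.6
grasp_force: 0.4
```

>>> servo_tool(
  series=[
    [[0, 0.03, 0, 0, 0, 0, -1], [0, 0.03, 0, 0, 0, 0, -1], [0, 0.03, 0.14, 0, 0, 0, -1], [-0.15, -0.21, 1, 0, 0, 1, -1], [-0.15, -0.21, 1, 0, 0, 1, -1], [-0.15, -0.21, 1, 0, 0, 1, -1], [-0.15, -0.21, 1, 0, 0, 1, -1], [-0.15, -0.21, 1, 0, 0, 1, -1], [-0.15, -0.21, 1, 0, 0, 1, -1], [-0.15, -0.21, 1, 0, 0, 1, -1], [-0.15, -0.21, 1, 0, 0, 1, -1], [-0.15, -0.21, 1, 0, 0, 1, -1]],
  ],
)

```text
time_s: 17.13
position: [570.8, 51.9, 341.3]
eef_rot: [3.138, -0.003, 0.847]
contact_force: [0.3, 0.6, 0.2]
finger_gap: 0.5
grasp_force: 0.0
```

>>> servo_tool(
  series=[
    [[0, 0, 0, 0, 0, 0.2, -1], [0, 0, 0, 0, 0, 0.2, -1], [0, 0, 0, 0, 0, 0.2, -1], [0, 0, 0, 0, 0, 0.2, -1]],
  ],
)

```text
time_s: 17.47
position: [570.1, 52.2, 337.8]
eef_rot: [-3.141, 0.0, 1.05]
contact_force: [-0.0, -0.1, -0.4]
finger_gap: 0.5
grasp_force: 0.0
```

```bash
python3 - <<'E'
from h import *
s=env.observe(); print(s['position'],s['eef_rot'],s['time_s'],s['qd'].round(3))
p,d=snap('wrist','w5.png'); np.savez('w5.npz',p=p,d=d,pos=s['position'],rot=s['eef_rot'])
cv2.imwrite('pics/w5c.png',cv2.resize(cv2.imread('pics/w5.png')[0:240,120:440],None,fx=2.5,fy=2.5,interpolation=cv2.INTER_CUBIC))
E
python3 meas.py w5.npz -0.2
```

```text
[570.05084876  52.24743991 337.82648123] [-3.14108751e+00  4.49446430e-04  1.05030015e+00] 17.4667 [ 0.     0.    -0.002 -0.001  0.001  0.002]
circle [536.47  95.76 114.52] 2303
ball [764.3  49.1] 247
girder 1 343 ang -0.2004 dist from circle centre 25.4
girder -1 499 ang -0.2006 dist from circle centre -24.6
rail 1 324 -0.2008 8.5
rail -1 301 -0.2015 -8.0
track angle from circle -0.202 len 232.5
track angle from prior -0.2056 len 232.2
```

View pics/w5c.png

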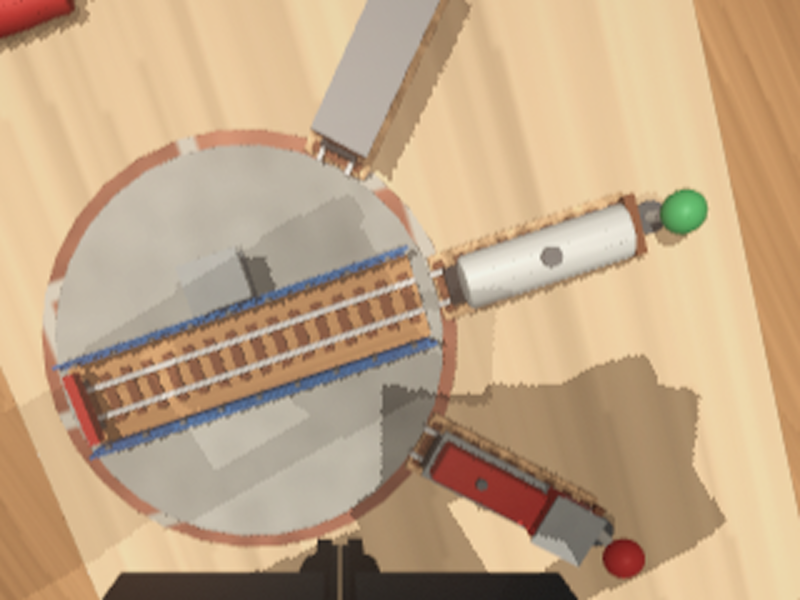

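The bridge is at -0.201 rad and the track at about -0.203 rad, which is 0.2 mm apart at the end. In the picture the rails run on from (425,285–310) to (437,272–303). The vehicles are undisturbed and the arm is clear, so I'm handing in.

```bash
python3 -c "
from workcell import env
print(env.finish_job())"
```

```text
the job is handed in; nothing more can be done
None
```

The bridge's open end now meets the green-lamp (middle) track, in line to about 0.003 rad as measured from the wrist camera; nothing else was seen to move, and I handed the job in at about 17.5 s with the arm clear.

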